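# Strip the pour-over stand: bin the old filters, free its top cap of unknown thread

### The job

I am stripping the pour-over stand for washing: put the two balled-up brown paper filters lying on the counter into the round metal scrap caddy, then unscrew the dark wooden cap from the top of the stand's post. I don't remember whether its thread is left- or right-handed, so try it one way and, if it will not give, the other; finish while still holding the cap, lifted straight up a few centimetres clear of the post and kept still in the gripper. Leave the stand's sliding arm where it is set, and do not shift or knock over the mug, dripper, kettle, spoon rest, bean jar or scale.

Things in the scene. Friction and masses are not known exactly. Their poses are not given: they have to be found in the camera images.
- stand: Pour-over stand, fixed to the counter: glass base plate 190 x 150 mm, 17 mm high, and a steel post 22 mm in diameter. Origin on the post's axis at counter height; z up; -x is the front. The base plate reaches 150 mm to the front (-x) of the post, 40 mm behind it and 75 mm to either side.
- post_top (a point): Top of the post's threaded head (hidden in the cap), on the post's axis, 225 mm above the counter. The head is 35 mm across inside the cap; below the cap sits a steel ferrule 36 mm across, its top 15.5 mm under this point.
- cap: Dark wooden knurled cap on top of the post: round, 46 mm in diameter, 28 mm high, 42 to 84 g, a loose body; brass disc on top with a small dark mark towards the cap's +x. Origin at the centre of its underside, z up along the post; screwed on, the underside is 211 mm and the top 239 mm above the counter. Fingers astride its round side from above, 20 to 25 N, hold and turn it.
- cap_top (a point): Centre of the cap's top. Three-lug quick thread of unseen hand, left or right, new each time. Turned the right way it moves easily, hardly rises (may be turned level), lifts free from 45 degrees (0.8 rad) on and stops at 70 (1.2 rad). The wrong way it stops dead after 3 to 8 degrees and then only slips in the fingers. It will not lift before it is turned.
- dripper_ring (a point): Centre of the steel ring (96 mm across) on the stand's adjustable sliding arm, 98 mm in front of the post, 95 to 165 mm above the counter; the arm's clamp collar lies around the post at that height. It is to stay as set.
- filter_a: Balled-up brown paper filter, a stiff lump about 38 mm across and 34 mm high, 11 to 20 g, on the counter; 15 N grips it. Origin at the centre of its underside at the start (it turns with the lump).
- filter_b: The other balled-up filter, same size.
- caddy_in (a point): Centre of the inner floor of the round aluminium scrap caddy, 5 mm above the counter. The caddy is heavy and fixed; inside it is about 128 mm across at the floor and 142 mm at the rim.
- caddy_rim (a point): Centre of the caddy's open mouth, 95 mm above the counter; outside 150 mm across.
- mug: Green ceramic mug, 84 mm across, 90 mm high, handle at its +y. Origin at the centre of its underside. Bystander.
- dripper: Clear plastic dripper, 116 mm across the top, 85 mm high, standing on its flange. Origin at the centre of its underside. Bystander.
- kettle: Squat aluminium kettle, 154 mm across, 160 mm high over its handle, spout with a flip-top cover to its -x. Origin at the centre of its underside. Bystander.
- spoon_rest: Wooden spoon rest 80 x 200 mm, 20 mm high, with a wooden spoon. Origin at the centre of its underside. Bystander.
- bean_jar: Amber glass bean jar, 90 mm across, 150 mm high. Origin at the centre of its underside. Bystander.
- scale: Flat black kitchen scale 150 x 140 mm, 23 mm high. Origin at the centre of its underside. Bystander.

How it is judged:
By the outcome, as a careful person would: the job done as asked, in the order asked, and still so for the second after the job is handed in, while the arm keeps its last pose, push and grip.
It also fails if it takes over 64 s, if anything falls off the work surface, if the arm or the gripper's body presses on something with over 40 N, if the wrist force passes 120 N, or if a joint passes its speed limit or range.

### The arm

A 7-joint arm with a two-finger parallel gripper is mounted at the origin on the work surface. World frame = base frame: x ahead of the robot, y to its left, z up, the work surface at z = 0. Lengths are in m, angles in rad, forces in N, time in s.
With the tool pointing down it reaches from about 0.425 to 0.875 m from the base axis. Payload 4.7 kg.
Tool frame: the origin (TCP) lies between the finger pads; the fingertips stand 22 mm ahead of it and the grasp point (between the pads) lies 3 mm ahead of it; z points along the fingers, y is the line along which they close (so a half turn about z gives the same grasp; the last joint's range is limited). The gripper opens to 87 mm and grips with 3 to 60 N. Pads are 19 mm wide; open, the fingers measure 117 mm over their backs; the gripper's body (75 mm by 190 mm) begins 51 mm behind the grasp point.
Start: joints at [1.296, 0.321, -0.07, 1.45, 0.023, 1.371, -0.057], TCP at [0.185, -0.623, 0.245] pointing down, gripper open.
Joint ranges: [-2.86, 2.86], [-0.3, 2.09], [-1.38, 1.24], [0.06, 2.45], [-1.56, 4.7], [0.09, 2.05], [-2.69, 2.69]. Speed limits (rad/s): [2.57, 2.57, 3.14, 3.14, 3.14, 3.14, 3.14].

### API

Orientations are given as a rotation vector (axis times angle).
In Python, from bench import ctrl gives the robot as it stands. The module is installed in compiled form; this text tells all that it offers.
- The arm moves only by the tool send_rows, never from a script. Its argument "motion" is a list of rows, each an object with "claw": the opening, from -1 (shut) to 1 (fully open); "slide": the shift along the tool's x, y, z in mm, a list of three; "delta_rot": the turn, a rotation vector about the tool's x, y, z in rad, a list of three. In form: [{"claw": claw, "slide": [x, y, z], "delta_rot": [ax, ay, az]}, ...]. A call has 1 to 5 rows; each row is the pose to reach, as a shift and turn from the pose commanded when the call began, along the tool's axes at that moment; what a row does not reach only later rows make up. A row lasts 1/10 s, in which the tool goes at most 50 mm and 8.59 degrees, less where a joint would pass 70% of its speed; a pose out of reach is approached as far as the arm can. A call with a gripper value outside its range is refused whole. The fingers move at their own pace and stop on an object; "grip_force" is the grip in N (left out, the last holds). Time passes only in rows, so rows that repeat a pose let the fingers close. It gives the time, the measured TCP pose, the force, the opening and the grip force at its end, in the units of the state.
- ctrl.get_state(): the state, without advancing time (a new reading comes with each control period).
- ctrl.get_image(name): name is "scene" or "top"; returns a dict with "color" (384x512x3 uint8, blue, green, red), "fx", "fy", "cx", "cy" (pixels), "pose" (4x4, takes a point from camera to world coordinates). Camera axes: x right, y down, z forward; pixel columns grow to the right and rows downward; lengths in m; the calibration is good to about 2 mm. A picture is of the moment at which its call begins. There is no depth.
- ctrl.close_job(): hands the job in; it is judged then, once.
The state is a dict: "time": time; "joint_positions": joint angles; "qd": joint speeds; "joint_torque": joint torques, N m; "position": TCP position; "tool_rot": TCP orientation; "ft_force": force on the tool from outside, world axes, zero at the start; "torque": the same for the moment, N m; "grip_width": opening from 0.0 (shut) to 1.0 (fully open); "grip_force": force on a finger pad.
Only numpy, scipy, OpenCV 4.12 (cv2) and the standard library are available. Lean on these libraries where they do the work, as an engineer would, in place of code of your own. Each camera call takes 0.05 s, during which the arm holds its last target. There are 200 camera calls.

## Working session

There is one attempt and no reset: what is moved stays moved. The work goes in short steps, Python scripts to look and compute and a tool call to move; the robot and the scene stay as the last step left them, time stands still between calls to the robot, and variables do not carry over. Pictures are saved under pics/ and viewed, at most 10 in all, crops included, and the job is handed in when it is done.

Besides the shell and the picture viewer there is one more tool, called after "Call:" as name([rows], argument=value, ...), one row to a line, values as JSON. send_rows: Moves the arm, as the interface text tells. Its arguments: {"type":"object","properties":{"motion":{"type":"array","items":{"type":"object","properties":{"claw":{"type":"number"},"slide":{"type":"array","items":{"type":"number"}},"delta_rot":{"type":"array","items":{"type":"number"}}}}},"grip_force":{"type":"number"}},"required":["motion"]}

```bash
mkdir -p pics
python3 - <<'E'
from bench import ctrl
import cv2,numpy as np
np.set_printoptions(precision=4,suppress=True)
for n in("scene","top"):
    d=ctrl.get_image(n);cv2.imwrite(f"pics/{n}0.png",d["color"]);print(n,d["fx"],d["fy"],d["cx"],d["cy"]);print(np.array(d["pose"]))
s=ctrl.get_state();print(s)
E
```

```text
scene 384.8954374538796 384.8954374538796 258.52992324830893 188.62048027635882
[[-0.0512  0.7221 -0.6899  1.337 ]
 [ 0.9986  0.0289 -0.0438  0.0489]
 [-0.0117 -0.6912 -0.7226  0.9267]
 [ 0.      0.      0.      1.    ]]
top 497.7851893830247 497.7851893830247 254.1273118723107 190.758808227516
[[ 0.021  -0.9876  0.1553  0.4034]
 [-0.9997 -0.0221 -0.0051 -0.0101]
 [ 0.0085 -0.1552 -0.9878  1.5313]
 [ 0.      0.      0.      1.    ]]
{'time': 0.1, 'joint_positions': array([ 1.2961,  0.3218, -0.0701,  1.4516,  0.0226,  1.3708, -0.0569]), 'qd': array([-0.0007, -0.0017, -0.0018, -0.0037,  0.0014, -0.0005, -0.0001]), 'joint_torque': array([  0.0002, -49.2572,  -0.4056, -31.3399,  -0.0641,   0.0395,
         0.0001]), 'position': array([ 0.1849, -0.6227,  0.2435]), 'tool_rot': array([-3.1072, -0.4518,  0.0006]), 'ft_force': array([-0.659 , -0.1675,  0.0605]), 'torque': array([-0.0018, -0.0175, -0.0237]), 'grip_force': 0.0, 'grip_width': 0.999753547206295}
```

View pics/scene0.png

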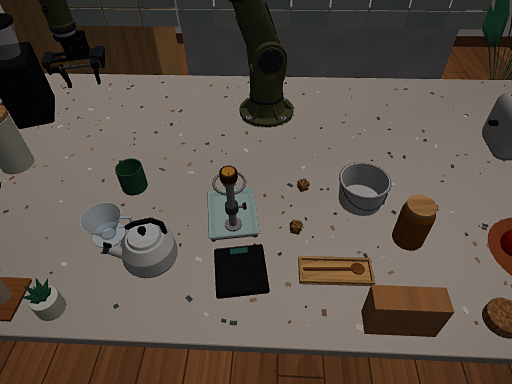

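View pics/top0.png

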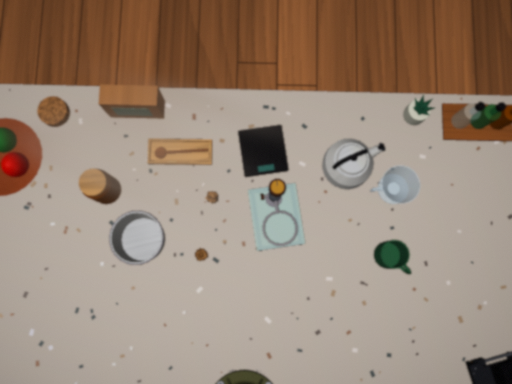

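The scene view shows the filters at (303,184) and (296,226), the caddy at (364,188) and the cap at (229,174). In the top view they are at (201,254), (212,197), (137,238) and (277,187). Next I'll measure their positions.

```bash
cat > h.py <<'E'
from bench import ctrl
import cv2,numpy as np
np.set_printoptions(precision=4,suppress=True)
def ray(d,u,v):
    P=np.array(d["pose"]);r=P[:3,:3]@np.array([(u-d["cx"])/d["fx"],(v-d["cy"])/d["fy"],1]);return P[:3,3],r
def plane(d,u,v,z):
    o,r=ray(d,u,v);return o+r*(z-o[2])/r[2]
def proj(d,p):
    P=np.array(d["pose"]);c=P[:3,:3].T@(np.array(p)-P[:3,3]);return d["fx"]*c[0]/c[2]+d["cx"],d["fy"]*c[1]/c[2]+d["cy"]
def tri(obs):
    A=np.zeros((3,3));b=np.zeros(3)
    for d,u,v in obs:
        o,r=ray(d,u,v);r=r/np.linalg.norm(r);M=np.eye(3)-np.outer(r,r);A+=M;b+=M@o
    return np.linalg.solve(A,b)
def blobs(d,box,lo,hi,amin=15):
    x,y,w,h=box;c=cv2.cvtColor(d["color"][y:y+h,x:x+w],cv2.COLOR_BGR2HSV)
    m=cv2.inRange(c,np.array(lo),np.array(hi))
    n,l,s,ce=cv2.connectedComponentsWithStats(m)
    return [(ce[i]+[x,y],s[i]) for i in range(1,n) if s[i][4]>=amin],m
E
python3 - <<'E'
from h import *
S=ctrl.get_image("scene");T=ctrl.get_image("top")
R={}
for k,bs,bt in(("a",(290,172,28,24),(188,242,26,26)),("b",(282,214,28,26),(200,185,26,26))):
    o=[]
    for n,d,b in(("S",S,bs),("T",T,bt)):
        bl,m=blobs(d,b,(5,90,20),(25,255,255));bl=max(bl,key=lambda q:q[1][4]);print(k,n,bl[0],bl[1],plane(d,*bl[0],.017))
        (c,wh,a)=cv2.minAreaRect(cv2.findNonZero(m));print("  rect",wh,a)
        o.append((d,*bl[0]))
    print(k,"tri",tri(o))
# cap: brass disc
o=[]
for n,d,b in(("S",S,(212,158,36,34)),("T",T,(264,174,28,28))):
    bl,m=blobs(d,b,(10,120,110),(30,255,255));bl=max(bl,key=lambda q:q[1][4]);print("brass",n,bl[0],bl[1],plane(d,*bl[0],.239));o.append((d,*bl[0]))
print("cap",tri(o))
import numpy as np
def crop(d,x,y,w,h,f):return cv2.resize(d["color"][y:y+h,x:x+w],None,fx=f,fy=f,interpolation=cv2.INTER_CUBIC)
a=crop(S,200,155,200,100,4);cv2.imwrite("pics/cs.png",a[:600])
b=np.hstack([crop(T,95,180,110,110,3.6),crop(T,205,165,110,110,3.6)]);cv2.imwrite("pics/ct.png",b)
for p in((137,212),(137,265),(109,238),(165,238)):print("rim",plane(T,*p,.095))
for n,p in(("mug",(392,254)),("kettle",(348,163)),("jar",(92,183))):print(n,plane(T,*p,.1))
E
```

```text
a S [302.7458 184.4492] [  7   6  12  14 118] [0.4436 0.1386 0.017 ]
  rect (11.384199142456055, 12.016654968261719) 71.56504821777344
a T [200.875  254.1442] [  7   7  12  11 104] [0.4444 0.1386 0.017 ]
  rect (10.0, 11.0) 90.0
a tri [0.4444 0.1385 0.0178]
b S [295.7676 226.5141] [  8   6  13  15 142] [0.6203 0.1129 0.017 ]
  rect (13.035454750061035, 13.590154647827148) 33.6900634765625
b T [211.5301 196.4458] [ 7  7 10 10 83] [0.6209 0.1125 0.017 ]
  rect (9.0, 9.0) 90.0
b tri [0.6208 0.1126 0.0176]
brass S [227.5412 170.6118] [10  9 13  9 85] [ 0.6191 -0.0764  0.239 ]
brass T [277.1242 186.3168] [  6   6  15  14 161] [ 0.6198 -0.0771  0.239 ]
cap [ 0.6196 -0.0767  0.2395]
rim [0.5594 0.3202 0.095 ]
rim [0.4077 0.3115 0.095 ]
rim [0.4826 0.3961 0.095 ]
rim [0.4861 0.2356 0.095 ]
mug [ 0.4542 -0.4157  0.1   ]
kettle [ 0.7172 -0.2918  0.1   ]
jar [0.6407 0.4546 0.1   ]
```

View pics/cs.png

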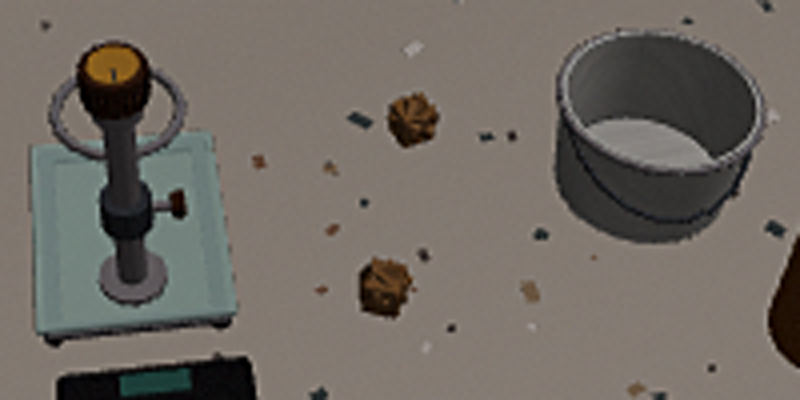

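View pics/ct.png

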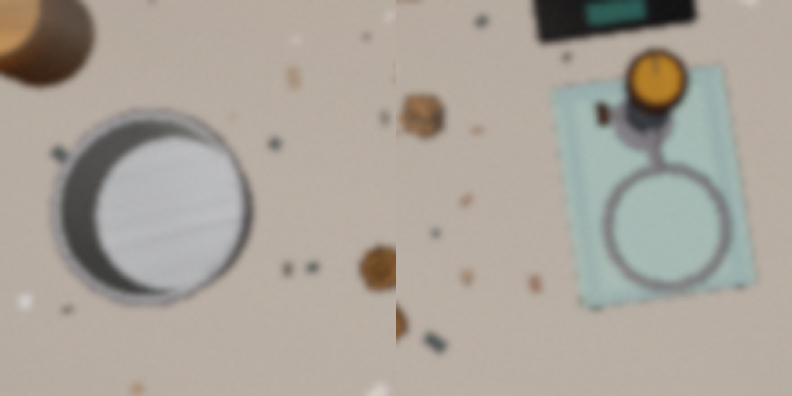

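Call:
send_rows([
  {"claw": 1, "slide": [36, -16, -17], "delta_rot": [0, 0, -0.14]},
  {"claw": 1, "slide": [72, -32, -34], "delta_rot": [0, 0, -0.28]},
  {"claw": 1, "slide": [108, -48, -51], "delta_rot": [0, 0, -0.42]},
  {"claw": 1, "slide": [144, -64, -68], "delta_rot": [0, 0, -0.56]},
  {"claw": 1, "slide": [180, -80, -85], "delta_rot": [0, 0, -0.7]},
], grip_force=15)

```text
time: 0.7
position: [0.3358, -0.4939, 0.3302]
tool_rot: [2.761, 1.498, -0.0]
ft_force: [0.4, -0.7, -0.1]
grip_width: 1.001
grip_force: 0.0
```

Call:
send_rows([
  {"claw": 1, "slide": [46, 0, 0], "delta_rot": [0, 0, -0.116]},
  {"claw": 1, "slide": [92, 0, 0], "delta_rot": [0, 0, -0.232]},
  {"claw": 1, "slide": [138, 0, 0], "delta_rot": [0, 0, -0.348]},
  {"claw": 1, "slide": [184, 0, 0], "delta_rot": [0, 0, -0.464]},
  {"claw": 1, "slide": [230, 0, 0], "delta_rot": [0, 0, -0.58]},
])

```text
time: 1.2
position: [0.4619, -0.3013, 0.3296]
tool_rot: [2.218, 2.224, -0.001]
ft_force: [-0.2, -0.6, -0.3]
grip_width: 1.001
grip_force: 0.0
```

Call:
send_rows([
  {"claw": 1, "slide": [44, -1, 0], "delta_rot": [0, 0, 0]},
  {"claw": 1, "slide": [88, -3, 0], "delta_rot": [0, 0, 0]},
  {"claw": 1, "slide": [132, -5, 0], "delta_rot": [0, 0, 0]},
  {"claw": 1, "slide": [176, -7, 0], "delta_rot": [0, 0, 0]},
  {"claw": 1, "slide": [220, -9, 0], "delta_rot": [0, 0, 0]},
])

```text
time: 1.7
position: [0.4523, -0.0812, 0.3295]
tool_rot: [2.223, 2.219, -0.001]
ft_force: [1.1, 1.0, -0.0]
grip_width: 1.003
grip_force: 0.0
```

Call:
send_rows([
  {"claw": 1, "slide": [44, -1, 0], "delta_rot": [0, 0, 0]},
  {"claw": 1, "slide": [88, -3, 20], "delta_rot": [0, 0, 0]},
  {"claw": 1, "slide": [132, -5, 40], "delta_rot": [0, 0, 0]},
  {"claw": 1, "slide": [176, -7, 60], "delta_rot": [0, 0, 0]},
  {"claw": 1, "slide": [219, -9, 80], "delta_rot": [0, 0, 0]},
])

```text
time: 2.2
position: [0.4437, 0.1377, 0.249]
tool_rot: [2.223, 2.218, 0.0]
ft_force: [0.5, -0.3, -1.0]
grip_width: 1.001
grip_force: 0.0
```

Call:
send_rows([
  {"claw": 1, "slide": [0, 0, 40], "delta_rot": [0, 0, 0]},
  {"claw": 1, "slide": [0, 0, 80], "delta_rot": [0, 0, 0]},
  {"claw": 1, "slide": [0, 0, 120], "delta_rot": [0, 0, 0]},
  {"claw": 1, "slide": [0, 0, 140], "delta_rot": [0, 0, 0]},
  {"claw": 1, "slide": [0, 0, 150], "delta_rot": [0, 0, 0]},
])

```text
time: 2.7
position: [0.4425, 0.1357, 0.0974]
tool_rot: [-2.221, -2.218, 0.004]
ft_force: [0.3, -0.1, 0.1]
grip_width: 0.999
grip_force: 0.0
```

Call:
send_rows([
  {"claw": 1, "slide": [2, 1, 35], "delta_rot": [0, 0, 0]},
  {"claw": 1, "slide": [3, 2, 60], "delta_rot": [0, 0, 0]},
  {"claw": 1, "slide": [3, 2, 70], "delta_rot": [0, 0, 0]},
  {"claw": 1, "slide": [3, 2, 70], "delta_rot": [0, 0, 0]},
  {"claw": -0.3, "slide": [3, 2, 70], "delta_rot": [0, 0, 0]},
])

```text
time: 3.2
position: [0.4471, 0.1393, 0.0307]
tool_rot: [2.223, 2.218, 0.002]
ft_force: [-0.8, 0.8, -0.0]
grip_width: 0.968
grip_force: 0.0
```

Call:
send_rows([
  {"claw": -1, "slide": [0, 0, 0], "delta_rot": [0, 0, 0]},
  {"claw": -1, "slide": [0, 0, 0], "delta_rot": [0, 0, 0]},
  {"claw": -1, "slide": [0, 0, 0], "delta_rot": [0, 0, 0]},
  {"claw": -1, "slide": [0, 0, 0], "delta_rot": [0, 0, 0]},
  {"claw": -1, "slide": [0, 0, 0], "delta_rot": [0, 0, 0]},
])

```text
time: 3.7
position: [0.4462, 0.139, 0.0297]
tool_rot: [2.223, 2.219, 0.0]
ft_force: [-0.6, 0.7, 0.4]
grip_width: 0.538
grip_force: 0.0
```

Call:
send_rows([
  {"claw": -1, "slide": [0, 0, 0], "delta_rot": [0, 0, 0]},
  {"claw": -1, "slide": [0, 0, 0], "delta_rot": [0, 0, 0]},
  {"claw": -1, "slide": [0, 0, 0], "delta_rot": [0, 0, 0]},
])

```text
time: 4.0
position: [0.446, 0.139, 0.0295]
tool_rot: [-2.224, -2.219, 0.001]
ft_force: [-0.4, 0.4, 1.6]
grip_width: 0.426
grip_force: 15.0
```

Call:
send_rows([
  {"claw": -1, "slide": [0, 0, -20], "delta_rot": [0, 0, 0]},
  {"claw": -1, "slide": [0, 0, -50], "delta_rot": [0, 0, 0]},
  {"claw": -1, "slide": [0, 0, -90], "delta_rot": [0, 0, 0]},
  {"claw": -1, "slide": [0, 0, -130], "delta_rot": [0, 0, 0]},
  {"claw": -1, "slide": [0, 0, -150], "delta_rot": [0, 0, 0]},
])

```text
time: 4.5
position: [0.4476, 0.1398, 0.1827]
tool_rot: [2.221, 2.217, 0.005]
ft_force: [0.7, -0.1, -0.5]
grip_width: 0.426
grip_force: 15.0
```

Call:
send_rows([
  {"claw": -1, "slide": [35, 8, -5], "delta_rot": [0, 0, 0]},
  {"claw": -1, "slide": [75, 16, -5], "delta_rot": [0, 0, 0]},
  {"claw": -1, "slide": [120, 26, -5], "delta_rot": [0, 0, 0]},
  {"claw": -1, "slide": [160, 34, -5], "delta_rot": [0, 0, 0]},
  {"claw": -1, "slide": [177, 38, -5], "delta_rot": [0, 0, 0]},
])

```text
time: 5.0
position: [0.4837, 0.3203, 0.1842]
tool_rot: [-2.217, -2.221, -0.002]
ft_force: [-0.4, 0.6, 0.4]
grip_width: 0.424
grip_force: 15.0
```

Call:
send_rows([
  {"claw": -1, "slide": [-2, 0, 20], "delta_rot": [0, 0, 0]},
  {"claw": -1, "slide": [-2, 0, 55], "delta_rot": [0, 0, 0]},
  {"claw": -1, "slide": [-2, 0, 90], "delta_rot": [0, 0, 0]},
  {"claw": -1, "slide": [-2, 0, 110], "delta_rot": [0, 0, 0]},
  {"claw": -1, "slide": [-2, 0, 110], "delta_rot": [0, 0, 0]},
])

```text
time: 5.5
position: [0.4825, 0.3123, 0.0712]
tool_rot: [-2.222, -2.218, 0.009]
ft_force: [-0.0, -0.5, -0.8]
grip_width: 0.426
grip_force: 15.0
```

Call:
send_rows([
  {"claw": 0.4, "slide": [0, 0, 0], "delta_rot": [0, 0, 0]},
  {"claw": 0.4, "slide": [0, 0, 0], "delta_rot": [0, 0, 0]},
  {"claw": 0.4, "slide": [0, 0, 0], "delta_rot": [0, 0, 0]},
  {"claw": 0.4, "slide": [0, 0, 0], "delta_rot": [0, 0, 0]},
  {"claw": 0.4, "slide": [0, 0, -10], "delta_rot": [0, 0, 0]},
])

```text
time: 6.0
position: [0.4841, 0.3133, 0.0844]
tool_rot: [-2.224, -2.219, 0.002]
ft_force: [-0.5, -0.2, 0.3]
grip_width: 0.692
grip_force: 0.0
```

Call:
send_rows([
  {"claw": 0.4, "slide": [0, 0, -40], "delta_rot": [0, 0, 0]},
  {"claw": 0.4, "slide": [0, 0, -80], "delta_rot": [0, 0, 0]},
  {"claw": 0.4, "slide": [0, 0, -110], "delta_rot": [0, 0, 0]},
  {"claw": 1, "slide": [-40, 25, -110], "delta_rot": [0, 0, 0]},
  {"claw": 1, "slide": [-80, 55, -110], "delta_rot": [0, 0, 0]},
])

```text
time: 6.5
position: [0.5394, 0.2355, 0.1976]
tool_rot: [2.216, 2.223, 0.006]
ft_force: [1.2, 0.3, 0.2]
grip_width: 0.806
grip_force: 0.0
```

Run:
```python
from h import *
S=ctrl.get_image("scene");T=ctrl.get_image("top")
for n,d,b in(("S",S,(282,214,28,26)),("T",T,(200,185,26,26))):
    for q in blobs(d,b,(5,90,20),(25,255,255))[0]:print(n,q[0],q[1],plane(d,*q[0],.0175))
print(ctrl.get_state()["position"])
a=cv2.resize(S["color"][120:260,260:460],None,fx=4,fy=4);cv2.imwrite("pics/c1.png",a)
```

```text
S [295.6338 226.507 ] [  8   6  13  14 142] [0.6207 0.1124 0.0175]
T [211.6353 196.4941] [ 7  7 10 10 85] [0.6207 0.1121 0.0175]
[0.545  0.2254 0.1951]
```

View pics/c1.png

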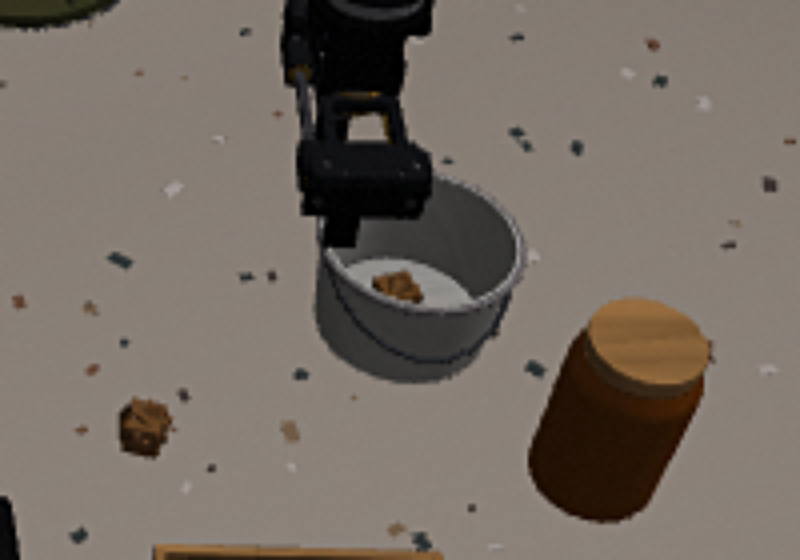

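Filter A is in the caddy. Filter B is still at (0.621, 0.112).

Call:
send_rows([
  {"claw": 1, "slide": [-30, 20, 0], "delta_rot": [0, 0, 0]},
  {"claw": 1, "slide": [-65, 45, 20], "delta_rot": [0, 0, 0]},
  {"claw": 1, "slide": [-95, 65, 50], "delta_rot": [0, 0, 0]},
  {"claw": 1, "slide": [-115, 78, 80], "delta_rot": [0, 0, 0]},
  {"claw": 1, "slide": [-121, 82, 94], "delta_rot": [0, 0, 0]},
])

```text
time: 7.1
position: [0.6215, 0.1082, 0.098]
tool_rot: [-2.229, -2.213, 0.006]
ft_force: [-0.6, -0.1, 0.1]
grip_width: 0.998
grip_force: 0.0
```

Call:
send_rows([
  {"claw": 1, "slide": [0, 0, 0], "delta_rot": [0, 0, 0]},
  {"claw": 1, "slide": [0, 0, 0], "delta_rot": [0, 0, 0]},
])

```text
time: 7.3
position: [0.6208, 0.1152, 0.1019]
tool_rot: [-2.221, -2.221, -0.003]
ft_force: [-0.4, 0.7, 0.4]
grip_width: 1.001
grip_force: 0.0
```

Down 75 mm, and 2 mm towards -y, then close.

Call:
send_rows([
  {"claw": 1, "slide": [-1, 0, 35], "delta_rot": [0, 0, 0]},
  {"claw": 1, "slide": [-2, 0, 62], "delta_rot": [0, 0, 0]},
  {"claw": 1, "slide": [-2, 0, 74], "delta_rot": [0, 0, 0]},
  {"claw": 0.5, "slide": [-2, 0, 74], "delta_rot": [0, 0, 0]},
  {"claw": -0.3, "slide": [-2, 0, 74], "delta_rot": [0, 0, 0]},
])

```text
time: 7.8
position: [0.6219, 0.1122, 0.0285]
tool_rot: [2.221, 2.22, 0.004]
ft_force: [-0.4, -0.1, 0.2]
grip_width: 0.891
grip_force: 0.0
```

Call:
send_rows([
  {"claw": -1, "slide": [0, 0, 0], "delta_rot": [0, 0, 0]},
  {"claw": -1, "slide": [0, 0, 0], "delta_rot": [0, 0, 0]},
  {"claw": -1, "slide": [0, 0, 0], "delta_rot": [0, 0, 0]},
  {"claw": -1, "slide": [0, 0, 0], "delta_rot": [0, 0, 0]},
  {"claw": -1, "slide": [0, 0, 0], "delta_rot": [0, 0, 0]},
])

```text
time: 8.3
position: [0.6211, 0.1106, 0.0267]
tool_rot: [2.224, 2.219, -0.0]
ft_force: [0.4, 0.2, 0.4]
grip_width: 0.446
grip_force: 0.9
```

Call:
send_rows([
  {"claw": -1, "slide": [0, 0, 0], "delta_rot": [0, 0, 0]},
  {"claw": -1, "slide": [0, 0, 0], "delta_rot": [0, 0, 0]},
  {"claw": -1, "slide": [0, 0, 0], "delta_rot": [0, 0, 0]},
])

```text
time: 8.6
position: [0.6212, 0.1106, 0.0267]
tool_rot: [2.224, 2.219, -0.0]
ft_force: [-0.2, 0.4, 1.8]
grip_width: 0.406
grip_force: 15.0
```

Call:
send_rows([
  {"claw": -1, "slide": [0, 0, -20], "delta_rot": [0, 0, 0]},
  {"claw": -1, "slide": [0, 0, -50], "delta_rot": [0, 0, 0]},
  {"claw": -1, "slide": [0, 0, -90], "delta_rot": [0, 0, 0]},
  {"claw": -1, "slide": [0, 0, -130], "delta_rot": [0, 0, 0]},
  {"claw": -1, "slide": [0, 0, -155], "delta_rot": [0, 0, 0]},
])

```text
time: 9.1
position: [0.622, 0.1114, 0.1846]
tool_rot: [2.222, 2.218, 0.004]
ft_force: [0.6, 1.2, 0.7]
grip_width: 0.418
grip_force: 15.0
```

Call:
send_rows([
  {"claw": -1, "slide": [25, -15, 0], "delta_rot": [0, 0, 0]},
  {"claw": -1, "slide": [60, -37, 0], "delta_rot": [0, 0, 0]},
  {"claw": -1, "slide": [100, -62, 0], "delta_rot": [0, 0, 0]},
  {"claw": -1, "slide": [140, -87, 0], "delta_rot": [0, 0, 0]},
  {"claw": -1, "slide": [180, -111, 0], "delta_rot": [0, 0, 0]},
])

```text
time: 9.6
position: [0.5092, 0.2922, 0.1814]
tool_rot: [2.224, 2.219, 0.0]
ft_force: [0.8, 0.5, -0.3]
grip_width: 0.409
grip_force: 15.0
```

Call:
send_rows([
  {"claw": -1, "slide": [30, -18, 0], "delta_rot": [0, 0, 0]},
  {"claw": -1, "slide": [42, -26, 0], "delta_rot": [0, 0, 0]},
  {"claw": -1, "slide": [42, -26, 0], "delta_rot": [0, 0, 0]},
  {"claw": -1, "slide": [42, -26, 0], "delta_rot": [0, 0, 0]},
])

```text
time: 10.0
position: [0.4858, 0.3312, 0.1811]
tool_rot: [2.225, 2.216, -0.001]
ft_force: [-0.4, -0.1, -0.2]
grip_width: 0.409
grip_force: 15.0
```

Call:
send_rows([
  {"claw": -1, "slide": [0, 0, 20], "delta_rot": [0, 0, 0]},
  {"claw": -1, "slide": [0, 0, 55], "delta_rot": [0, 0, 0]},
  {"claw": -1, "slide": [0, 0, 90], "delta_rot": [0, 0, 0]},
  {"claw": -1, "slide": [0, 0, 104], "delta_rot": [0, 0, 0]},
  {"claw": -1, "slide": [0, 0, 104], "delta_rot": [0, 0, 0]},
])

```text
time: 10.5
position: [0.4848, 0.3301, 0.0753]
tool_rot: [-2.226, -2.215, 0.007]
ft_force: [-0.2, -0.3, -0.8]
grip_width: 0.412
grip_force: 15.0
```

Call:
send_rows([
  {"claw": 0.4, "slide": [0, 0, 0], "delta_rot": [0, 0, 0]},
  {"claw": 0.4, "slide": [0, 0, 0], "delta_rot": [0, 0, 0]},
  {"claw": 0.4, "slide": [0, 0, 0], "delta_rot": [0, 0, 0]},
  {"claw": 0.4, "slide": [0, 0, 0], "delta_rot": [0, 0, 0]},
  {"claw": 0.4, "slide": [0, 0, -10], "delta_rot": [0, 0, 0]},
])

```text
time: 11.0
position: [0.484, 0.3324, 0.0873]
tool_rot: [-2.223, -2.219, 0.003]
ft_force: [0.5, -0.2, 0.2]
grip_width: 0.686
grip_force: 0.0
```

Call:
send_rows([
  {"claw": 0.4, "slide": [0, 0, -40], "delta_rot": [0, 0, 0]},
  {"claw": 0.4, "slide": [0, 0, -85], "delta_rot": [0, 0, 0]},
  {"claw": 1, "slide": [0, 0, -130], "delta_rot": [0, 0, 0]},
  {"claw": 1, "slide": [0, 0, -175], "delta_rot": [0, 0, 0]},
  {"claw": 1, "slide": [0, 0, -220], "delta_rot": [0, 0, 0]},
])

```text
time: 11.5
position: [0.484, 0.3331, 0.3105]
tool_rot: [2.222, 2.219, 0.002]
ft_force: [1.0, 1.0, -0.4]
grip_width: 0.889
grip_force: 0.0
```

Call:
send_rows([
  {"claw": 1, "slide": [-35, 12, -15], "delta_rot": [0, 0, 0]},
  {"claw": 1, "slide": [-75, 25, -25], "delta_rot": [0, 0, 0]},
  {"claw": 1, "slide": [-115, 38, -25], "delta_rot": [0, 0, 0]},
  {"claw": 1, "slide": [-155, 51, -25], "delta_rot": [0, 0, 0]},
  {"claw": 1, "slide": [-195, 64, -25], "delta_rot": [0, 0, 0]},
])

```text
time: 12.0
position: [0.5483, 0.1366, 0.3338]
tool_rot: [2.222, 2.219, 0.001]
ft_force: [1.6, -0.4, 0.2]
grip_width: 0.999
grip_force: 0.0
```

Call:
send_rows([
  {"claw": 1, "slide": [-40, 14, 0], "delta_rot": [0, 0, 0]},
  {"claw": 1, "slide": [-40, 14, 0], "delta_rot": [0, 0, 0]},
  {"claw": 1, "slide": [-40, 14, 0], "delta_rot": [0, 0, 0]},
])

```text
time: 12.3
position: [0.5622, 0.0969, 0.333]
tool_rot: [-2.226, -2.216, -0.001]
ft_force: [0.5, 0.4, -0.1]
grip_width: 0.999
grip_force: 0.0
```

Run:
```python
from h import *
S=ctrl.get_image("scene");T=ctrl.get_image("top")
o=[]
for n,d,b in(("S",S,(212,158,36,34)),("T",T,(264,174,28,28))):
    bl,m=blobs(d,b,(10,120,110),(30,255,255));bl=max(bl,key=lambda q:q[1][4]);print("brass",n,bl[0],bl[1],plane(d,*bl[0],.239))
s=ctrl.get_state();print(s["position"],s["joint_positions"])
a=cv2.resize(S["color"][120:260,200:400],None,fx=4,fy=4);cv2.imwrite("pics/c2.png",a)
```

```text
brass S [227.6477 170.5568] [10  9 13  9 88] [ 0.6189 -0.0761  0.239 ]
brass T [276.9941 186.3882] [  6   6  15  14 170] [ 0.6196 -0.0767  0.239 ]
[0.5615 0.0997 0.3332] [ 0.635   0.241  -1.0154  1.4852  0.204   1.5277 -0.3755]
```

View pics/c2.png

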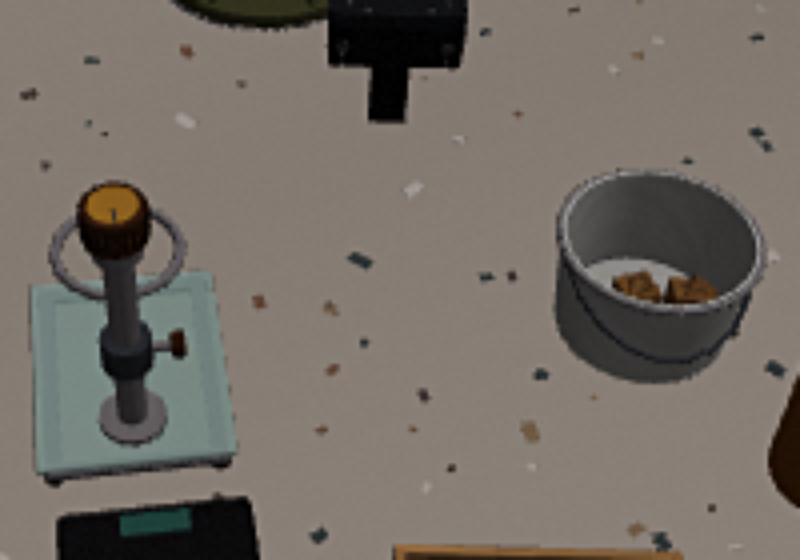

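Both filters now lie in the caddy and the cap hasn't moved. Now I'll move over the cap.

Call:
send_rows([
  {"claw": 1, "slide": [-30, 10, 0], "delta_rot": [0, 0, 0]},
  {"claw": 1, "slide": [-70, 23, 0], "delta_rot": [0, 0, 0]},
  {"claw": 1, "slide": [-110, 36, 0], "delta_rot": [0, 0, 0]},
  {"claw": 1, "slide": [-150, 50, 0], "delta_rot": [0, 0, 0]},
  {"claw": 1, "slide": [-175, 58, 0], "delta_rot": [0, 0, 0]},
])

```text
time: 12.9
position: [0.6204, -0.0792, 0.3326]
tool_rot: [2.224, 2.218, -0.001]
ft_force: [-0.3, -0.8, -0.0]
grip_width: 1.003
grip_force: 0.0
```

Call:
send_rows([
  {"claw": 1, "slide": [0, 0, 0], "delta_rot": [0, 0, 0]},
  {"claw": 1, "slide": [0, 0, 0], "delta_rot": [0, 0, 0]},
  {"claw": 1, "slide": [0, 0, 0], "delta_rot": [0, 0, 0]},
])

```text
time: 13.2
position: [0.6195, -0.074, 0.3331]
tool_rot: [-2.219, -2.224, -0.001]
ft_force: [-0.9, -0.4, -0.2]
grip_width: 1.003
grip_force: 0.0
```

```bash
python3 -c "
from h import *
s=ctrl.get_state();print(s['position'],s['joint_positions'],s['tool_rot'],s['torque'])"
```

```text
[ 0.6195 -0.074   0.3331] [ 0.7679  0.3638 -0.9217  1.3525  0.2867  1.5626 -0.1207] [-2.2186 -2.224  -0.0014] [-0.0025 -0.1045  0.0213]
```

Call:
send_rows([
  {"claw": 1, "slide": [-1, 0, 30], "delta_rot": [0, 0, 0]},
  {"claw": 1, "slide": [-2, 0, 60], "delta_rot": [0, 0, 0]},
  {"claw": 1, "slide": [-3, 0, 85], "delta_rot": [0, 0, 0]},
  {"claw": 1, "slide": [-3, 0, 100], "delta_rot": [0, 0, 0]},
  {"claw": 1, "slide": [-3, 0, 105], "delta_rot": [0, 0, 0]},
], grip_force=23)

```text
time: 13.7
position: [0.6189, -0.0788, 0.2264]
tool_rot: [-2.22, -2.221, 0.002]
ft_force: [-1.0, 0.1, -0.1]
grip_width: 0.997
grip_force: 0.0
```

Call:
send_rows([
  {"claw": 0.6, "slide": [0, 0, 0], "delta_rot": [0, 0, 0]},
  {"claw": 0.4, "slide": [0, 0, 0], "delta_rot": [0, 0, 0]},
  {"claw": 0.3, "slide": [0, 0, 0], "delta_rot": [0, 0, 0]},
  {"claw": 0.2, "slide": [0, 0, 0], "delta_rot": [0, 0, 0]},
  {"claw": 0, "slide": [0, 0, 0], "delta_rot": [0, 0, 0]},
])

```text
time: 14.2
position: [0.62, -0.0803, 0.2281]
tool_rot: [2.223, 2.219, 0.001]
ft_force: [-0.2, -0.6, -0.1]
grip_width: 0.635
grip_force: 0.0
```

Call:
send_rows([
  {"claw": -1, "slide": [0, 0, 0], "delta_rot": [0, 0, 0]},
  {"claw": -1, "slide": [0, 0, 0], "delta_rot": [0, 0, 0]},
  {"claw": -1, "slide": [0, 0, 0], "delta_rot": [0, 0, 0]},
  {"claw": -1, "slide": [0, 0, 0], "delta_rot": [0, 0, 0]},
  {"claw": -1, "slide": [0, 0, 0], "delta_rot": [0, 0, 0]},
])

```text
time: 14.7
position: [0.6195, -0.0803, 0.2277]
tool_rot: [-2.223, -2.219, 0.001]
ft_force: [-3.2, 0.7, 3.6]
grip_width: 0.524
grip_force: 23.0
```

```bash
python3 -c "
from h import *
s=ctrl.get_state();print(s['position'],s['joint_positions'],s['tool_rot'],s['torque'],s['ft_force'],s['grip_width'],s['grip_force'])"
```

```text
[ 0.6195 -0.0803  0.2277] [ 0.78    0.408  -0.8994  1.5172  0.3226  1.3729 -0.1452] [-2.2234 -2.219   0.0009] [ 0.0209  0.5727 -0.0149] [-3.1693  0.7494  3.5996] 0.5237534373600586 23.000200144015253
```

The grip sits 4 mm off-centre in y, so I'll open slightly, shift and grip again.

Call:
send_rows([
  {"claw": 0.3, "slide": [0, 0, 0], "delta_rot": [0, 0, 0]},
  {"claw": 0.3, "slide": [0, 0, 0], "delta_rot": [0, 0, 0]},
  {"claw": 0.3, "slide": [4, 0, 0], "delta_rot": [0, 0, 0]},
  {"claw": 0.3, "slide": [4, 0, 0], "delta_rot": [0, 0, 0]},
  {"claw": 0.3, "slide": [4, 0, 0], "delta_rot": [0, 0, 0]},
])

```text
time: 15.2
position: [0.6198, -0.076, 0.2275]
tool_rot: [2.223, 2.22, 0.0]
ft_force: [0.1, 0.6, -0.3]
grip_width: 0.652
grip_force: 0.0
```

Call:
send_rows([
  {"claw": -1, "slide": [0, 0, 0], "delta_rot": [0, 0, 0]},
  {"claw": -1, "slide": [0, 0, 0], "delta_rot": [0, 0, 0]},
  {"claw": -1, "slide": [0, 0, 0], "delta_rot": [0, 0, 0]},
  {"claw": -1, "slide": [0, 0, 0], "delta_rot": [0, 0, 0]},
  {"claw": -1, "slide": [0, 0, 0], "delta_rot": [0, 0, 0]},
])

```text
time: 15.7
position: [0.6195, -0.0764, 0.2275]
tool_rot: [-2.224, -2.219, 0.001]
ft_force: [-1.5, 0.4, 0.8]
grip_width: 0.522
grip_force: 23.0
```

```bash
python3 -c "
from h import *
s=ctrl.get_state();print(s['position'],s['joint_positions'],s['tool_rot'],s['torque'],s['ft_force'],s['grip_width'],s['grip_force'])"
```

```text
[ 0.6195 -0.0764  0.2275] [ 0.7752  0.4074 -0.9006  1.5186  0.3224  1.3721 -0.1516] [-2.2235 -2.219   0.0008] [ 0.0163  0.1723 -0.0612] [-1.4941  0.3759  0.8283] 0.5216427711786403 22.999859685078263
```

Call:
send_rows([
  {"claw": -1, "slide": [0, 0, 0], "delta_rot": [0, 0, -0.04]},
  {"claw": -1, "slide": [0, 0, 0], "delta_rot": [0, 0, -0.08]},
  {"claw": -1, "slide": [0, 0, 0], "delta_rot": [0, 0, -0.12]},
  {"claw": -1, "slide": [0, 0, 0], "delta_rot": [0, 0, -0.16]},
  {"claw": -1, "slide": [0, 0, 0], "delta_rot": [0, 0, -0.2]},
])

```text
time: 16.2
position: [0.6186, -0.0754, 0.2274]
tool_rot: [-1.988, -2.428, 0.001]
ft_force: [-3.5, 2.1, 0.7]
grip_width: 0.52
grip_force: 23.0
```

```bash
python3 -c "
from h import *
s=ctrl.get_state();print(s['position'],s['joint_positions'],s['tool_rot'],s['torque'],s['ft_force'],s['grip_width'],s['grip_force'])
T=ctrl.get_image('scene');cv2.imwrite('pics/c3.png',cv2.resize(T['color'][145:205,200:260],None,fx=6,fy=6))"
```

```text
[ 0.6186 -0.0754  0.2274] [ 0.799   0.4201 -0.938   1.5184  0.3399  1.379   0.0353] [-1.9883 -2.4284  0.001 ] [ 0.3105  0.6737 -0.5685] [-3.4826  2.0706  0.6668] 0.519619556550705 23.009119644993916
```

Turning this way, the moment about z reached 0.57 N·m, which is about the slip limit. I'll compare it with the other way.

Call:
send_rows([
  {"claw": -1, "slide": [0, 0, 0], "delta_rot": [0, 0, 0.08]},
  {"claw": -1, "slide": [0, 0, 0], "delta_rot": [0, 0, 0.16]},
  {"claw": -1, "slide": [0, 0, 0], "delta_rot": [0, 0, 0.24]},
  {"claw": -1, "slide": [0, 0, 0], "delta_rot": [0, 0, 0.32]},
  {"claw": -1, "slide": [0, 0, 0], "delta_rot": [0, 0, 0.4]},
])

```text
time: 16.75
position: [0.6194, -0.076, 0.2274]
tool_rot: [-2.437, -1.982, 0.001]
ft_force: [-1.7, 0.4, 0.3]
grip_width: 0.519
grip_force: 23.0
```

```bash
python3 -c "
from h import *
s=ctrl.get_state();print(s['position'],s['joint_positions'],s['tool_rot'],s['torque'],s['ft_force'],s['grip_width'],s['grip_force'])"
```

```text
[ 0.6194 -0.076   0.2274] [ 0.7502  0.3954 -0.8637  1.5197  0.3034  1.3674 -0.3424] [-2.437  -1.9817  0.0008] [0.1728 0.338  0.0342] [-1.6591  0.4229  0.2978] 0.5185914581875838 22.9962174303364
```

Call:
send_rows([
  {"claw": -1, "slide": [0, 0, 0], "delta_rot": [0, 0, 0.06]},
  {"claw": -1, "slide": [0, 0, 0], "delta_rot": [0, 0, 0.12]},
  {"claw": -1, "slide": [0, 0, 0], "delta_rot": [0, 0, 0.18]},
  {"claw": -1, "slide": [0, 0, 0], "delta_rot": [0, 0, 0.24]},
  {"claw": -1, "slide": [0, 0, 0], "delta_rot": [0, 0, 0.3]},
])

```text
time: 17.25
position: [0.6199, -0.0762, 0.2274]
tool_rot: [2.706, 1.596, 0.001]
ft_force: [-1.1, 0.1, 0.5]
grip_width: 0.52
grip_force: 23.0
```

```bash
python3 -c "
from h import *
s=ctrl.get_state();print(s['position'],s['joint_positions'],s['tool_rot'],s['torque'],s['ft_force'],s['grip_width'],s['grip_force'])
T=ctrl.get_image('scene');cv2.imwrite('pics/c4.png',cv2.resize(T['color'][145:205,200:260],None,fx=6,fy=6))
a=cv2.imread('pics/c3.png');cv2.imwrite('pics/c34.png',np.hstack([a,cv2.imread('pics/c4.png')]))"
```

```text
[ 0.6199 -0.0762  0.2274] [ 0.7144  0.38   -0.8113  1.5206  0.2787  1.3604 -0.6241] [2.7055 1.5964 0.0005] [ 0.0982 -0.0306  0.0236] [-1.1066  0.1131  0.5368] 0.5198008299681521 22.997194598719943
```

View pics/c34.png

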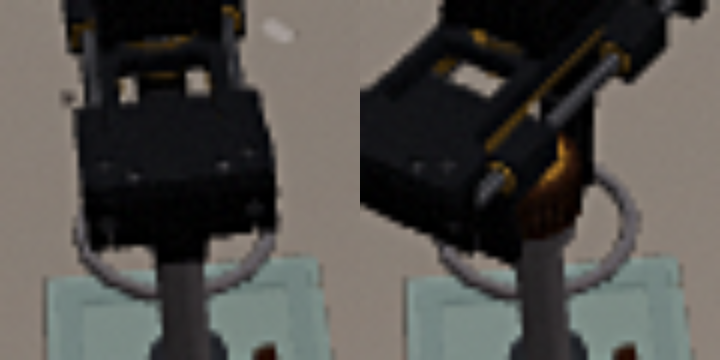

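The views show the wrist before and after the turn, at about (165,160) and (470,130) in the crop, with the cap still held. In this direction (clockwise from above) it turns almost torque-free, so the thread is left-handed. I'll turn it a further 0.42 rad, then lift slowly.

Call:
send_rows([
  {"claw": -1, "slide": [0, 0, 0], "delta_rot": [0, 0, 0.09]},
  {"claw": -1, "slide": [0, 0, 0], "delta_rot": [0, 0, 0.18]},
  {"claw": -1, "slide": [0, 0, 0], "delta_rot": [0, 0, 0.27]},
  {"claw": -1, "slide": [0, 0, 0], "delta_rot": [0, 0, 0.36]},
  {"claw": -1, "slide": [0, 0, 0], "delta_rot": [0, 0, 0.42]},
])

```text
time: 17.8
position: [0.6201, -0.0765, 0.2275]
tool_rot: [2.978, 0.998, 0.001]
ft_force: [0.8, 0.2, -0.3]
grip_width: 0.518
grip_force: 23.0
```

```bash
python3 -c "
from h import *
s=ctrl.get_state();print(s['position'],s['joint_positions'],s['tool_rot'],s['torque'],s['ft_force'],s['grip_width'],s['grip_force'])"
```

```text
[ 0.6201 -0.0765  0.2275] [ 0.6647  0.3615 -0.7408  1.522   0.2475  1.3533 -1.0216] [2.9782 0.9976 0.001 ] [ 0.0383 -0.0018 -0.0093] [ 0.8385  0.2146 -0.2729] 0.5181244618019537 22.997527552361134
```

Call:
send_rows([
  {"claw": -1, "slide": [0, 0, 0], "delta_rot": [0, 0, 0]},
  {"claw": -1, "slide": [0, 0, -1], "delta_rot": [0, 0, 0]},
  {"claw": -1, "slide": [0, 0, -2], "delta_rot": [0, 0, 0]},
  {"claw": -1, "slide": [0, 0, -4], "delta_rot": [0, 0, 0]},
  {"claw": -1, "slide": [0, 0, -6], "delta_rot": [0, 0, 0]},
])

```text
time: 18.3
position: [0.6198, -0.0764, 0.2337]
tool_rot: [2.977, 1.002, 0.0]
ft_force: [0.6, -0.3, -0.6]
grip_width: 0.515
grip_force: 23.0
```

Call:
send_rows([
  {"claw": -1, "slide": [0, 0, -8], "delta_rot": [0, 0, 0]},
  {"claw": -1, "slide": [0, 0, -18], "delta_rot": [0, 0, 0]},
  {"claw": -1, "slide": [0, 0, -30], "delta_rot": [0, 0, 0]},
  {"claw": -1, "slide": [0, 0, -40], "delta_rot": [0, 0, 0]},
  {"claw": -1, "slide": [0, 0, -48], "delta_rot": [0, 0, 0]},
])

```text
time: 18.8
position: [0.6201, -0.0762, 0.2832]
tool_rot: [2.977, 1.001, 0.002]
ft_force: [0.2, 0.4, -0.9]
grip_width: 0.518
grip_force: 23.0
```

Call:
send_rows([
  {"claw": -1, "slide": [0, 0, 0], "delta_rot": [0, 0, 0]},
  {"claw": -1, "slide": [0, 0, 0], "delta_rot": [0, 0, 0]},
  {"claw": -1, "slide": [0, 0, 0], "delta_rot": [0, 0, 0]},
  {"claw": -1, "slide": [0, 0, 0], "delta_rot": [0, 0, 0]},
  {"claw": -1, "slide": [0, 0, 0], "delta_rot": [0, 0, 0]},
])

```text
time: 19.3
position: [0.6195, -0.0763, 0.2811]
tool_rot: [-2.977, -1.001, 0.001]
ft_force: [-0.1, 0.0, -0.3]
grip_width: 0.516
grip_force: 23.0
```

```bash
python3 -c "
from h import *
T=ctrl.get_image('scene');cv2.imwrite('pics/c5.png',cv2.resize(T['color'][100:260,80:440],None,fx=2.2,fy=2.2))
s=ctrl.get_state();print(s['position'],s['qd'],s['ft_force'],s['grip_width'],s['grip_force'])"
```

```text
[ 0.6196 -0.0763  0.2811] [ 0.0004 -0.0008 -0.0018 -0.0036 -0.0005 -0.001   0.0009] [-0.664  -0.2758  0.6217] 0.5184706185800564 22.99946845974773
```

View pics/c5.png

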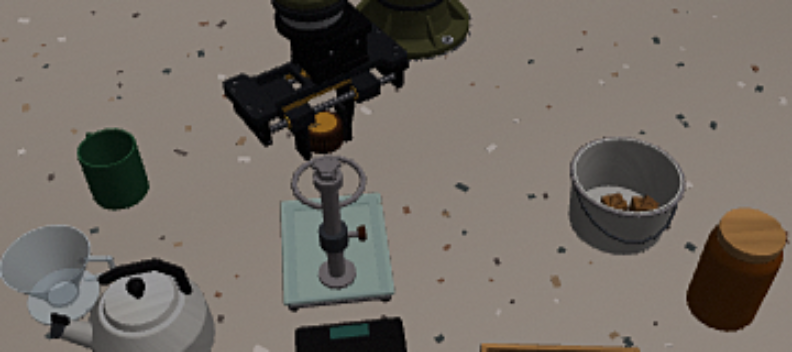

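The picture shows the cap held at (322,130), clear of the bare threaded head at (328,168). Both filters are in the caddy, and everything else is undisturbed.

```bash
python3 -c "
from bench import ctrl
print(ctrl.close_job())"
```

```text
the job is handed in; nothing more can be done
None
```

Both filters are in the caddy, and the cap (left-handed thread: it came off clockwise seen from above) is held still about 4 cm above the post; the job is handed in.

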